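# Load a board carrier on the heating plate behind its isolator

### The arm

A 6-joint arm with a two-finger parallel gripper is mounted at the origin on the work surface. World frame = base frame: x ahead of the robot, y to its left, z up, the work surface at z = 0. Lengths are in mm, angles in rad, forces in N, time in s.
With the tool pointing down it reaches from about 275 to 750 mm from the base axis. Payload 10.2 kg.
Tool frame: the origin (TCP) lies midway between the tips of the shut fingers; the grasp point (between the pads) lies 19 mm behind it (ctrl.grip_depth is the distance from the TCP to the grasp point, in mm); y points along the fingers, x is the direction in which the jaws open and shut, and the axes are right-handed (so a half turn about y gives the same grasp; the last joint's range is limited). The gripper opens to 85 mm and grips with 20 to 120 N. Pads are 22 mm wide; open, the fingers measure 114 mm over their backs; the gripper's body (76 mm by 85 mm) begins 54 mm behind the grasp point. The pads swing forward as they close: fully open they stand 13 mm farther back than shut.
Start: joints at [-1.338, 0.313, 1.498, -0, 1.331, -0.223], TCP at [231.084, -471.414, 231.294] pointing down, gripper open.
Joint ranges: [-2.94, 2.94], [-0.97, 2.17], [0.19, 2.56], [-1.23, 4.37], [0.02, 3.11], [-2.88, 2.88]. Speed limits (rad/s): [2.39, 2.39, 3.01, 3.14, 3.14, 3.14].

### API

Orientations are given as a unit quaternion [w, x, y, z].
In Python, from rig import ctrl gives the robot as it stands. The module is installed in compiled form; this text tells all that it offers.
- The arm moves only by the tool drive_tool, never from a script. Its arguments are lists of equal length, an entry for each row: "gripper": the closure, from 0 (fully open) to 1 (shut); "offset": the shift along the tool's x, y, z in m, a list of three; "turn": the turn about the tool's y in degrees. In form: {"gripper": [gripper, ...], "offset": [[tx, ty, tz], ...], "turn": [turn, ...]}. A call has 1 to 20 rows; each row shifts and turns the commanded pose from where the row before left it, along the tool's axes as they then stand; what a row does not reach is not made up. A row lasts 1/12 s, in which the tool goes at most 41.7 mm and 7.16 degrees, less where a joint would pass 70% of its speed; a pose out of reach is approached as far as the arm can. A call is refused whole if a number of a shift passes 0.0417 or a number of a turn 7.16, either way. A call with a gripper value outside its range is refused whole. The fingers move at their own pace and stop on an object; "force" is the grip in N (left out, the last holds). Time passes only in rows, so rows that do not move let the fingers close. It gives the time, the measured TCP pose, the force and the opening at its end, in the units of the state.
- ctrl.sense(): the state, without advancing time (a new reading comes with each control period).
- ctrl.capture(name): name is "scene" or "top" or "wrist"; returns (picture, depth): 384x512x3 uint8, red, green, blue; 384x512 float32, mm along the optical axis (not along the pixel's ray), 0 where there is no reading.
- ctrl.camera_params(name): a dict with "fovy" (degrees; the focal length in pixels is half the picture's height over the tangent of half this angle, whatever the lens; pixels are square), "cx", "cy" (the principal point, pixels), "distortion" ([k1, k2, p1, p2, k3] as OpenCV has them; the pictures are not rectified), "view" (4x4, takes a point from world to camera coordinates); the wrist camera has in their place "tool_from_camera" (4x4, takes a point from camera to tool coordinates, whose origin is the TCP and whose axes are the tool frame's). Camera axes: x right, y down, z forward; pixel columns grow to the right and rows downward; lengths in mm; the calibration is good to about 2 mm. A picture is of the moment at which its call begins: read the wrist's pose just before it. camera_params takes no time and is no camera call.
- ctrl.finish_job(): hands the job in, once; it reports no verdict.
Trained networks look in the newest picture that a camera, given by its name, has taken for a name from the list of things; names that differ only in an ending like _2 or _b are one class to them, and where a whole thing is asked for, a point or a joint stands for the part that bears it (a point fixed in the world has none). Each returns a list of dicts, best first, with "score" (0 to 1); they miss things now and then, are a little off and sometimes report something else, mostly with a low value. They report only what shows in the picture. A call takes as long as a camera call. They do not tell look-alikes from the thing itself.
- ctrl.boxes_of(camera, query): "centre" ([x, y, z] in mm, in the coordinates of the camera as it stood for that picture, good to about 4 mm: the middle of the surface that is visible of it).
- ctrl.regions_of(camera, query): "mask" (384x512 bool, what is visible of it).
- ctrl.pinpoint(camera, query): "centre" ([x, y, z] in mm, in the coordinates of the camera as it stood for that picture, good to about 4 mm: a listed point, or the origin of a listed thing).
The state is a dict: "time_s": time; "joints": joint angles; "dq": joint speeds; "tau": joint torques, N m; "eef_pos": TCP position; "ee_rot": TCP orientation; "force": force on the tool from outside, world axes, zero at the start; "wrist_torque": the same for the moment, N m; "grip_width": opening from 0.0 (shut) to 1.0 (fully open).
Only numpy, scipy, OpenCV 4.12 (cv2) and the standard library are available. Lean on these libraries where they do the work, as an engineer would, in place of code of your own. Each camera call takes 0.05 s, during which the arm holds its last target.

### The job

Turn the heating plate's supply off at the rotary isolator, and only then put the circuit-board carrier on the plate and slide it sideways under the steel hold-down lip until it is fully home against the stop. With the carrier home, turn the isolator back on. Keep the carrier level, and leave the other things on the bench where they are.

Things in the scene. Friction and masses are not known exactly. Their poses are not given: they have to be found in the camera images.
- isolator: Isolator for the heating plate: fixed light-grey box 130 x 130 mm, 75 mm high, white cover, a black lever handle on top. Place and yaw vary. Origin under its middle, z up, -x its operator's side. The lever swings 80 degrees over the -x side: OFF (ring mark) points 40 degrees from -x towards +y, ON (solid disc mark) 40 degrees from -x towards -y.
- lever_axis (a point): Point on the lever's vertical turning axis (the middle of the isolator box), at the height to grip the lever: 103 mm above the bench. Axes as the isolator's.
- lever_grip (a point): Where to pinch the lever: 58 mm out from its axis, 103 mm above the bench. The bar is 16 mm wide and 30 mm tall (87 to 117 mm above the bench, 12 mm of air under it outside a hub of 22 mm radius) and reaches from 20 mm behind the axis to 80 mm in front; a white line marks its tip. x axis: outwards along the bar; z up.
- lever (a joint): Angle of the lever (rad): 0 = OFF detent, 1.4 = ON detent, growing anticlockwise seen from above. Both are hard stops. An over-centre detent pulls it to the nearer end from either side of the half-way crest (about 0.7), with up to about 0.25 N m (4 N at the grip point) at the ends. It starts ON.
- heater: Heating plate: fixed grey box 190 (x) x 200 (y) mm, flat aluminium top 60 mm above the bench. Place and yaw vary. Origin under its middle, z up. Along its +y side is a steel pocket open towards -y: a lip 8 mm thick overhangs the top by 22 mm, leaving a 12 mm high slot, before a back stop; two cheeks 136 mm apart, with ends flared outwards, guide the carrier in.
- pocket_seat (a point): Where carrier_mid lies when the carrier is fully home. Axes as the heating plate's. Back stop 50 mm from it along +y, lip edge 28 mm along +y, flared tips level with 5 mm along +y; the aluminium top is 22 mm below it, the lip's top 2 mm below it. The carrier can be set down 30 to 40 mm short (towards -y), clear of the lip, then slid along +y.
- carrier_mid (a point): Carrier: loose aluminium plate 130 (x) x 100 (y) x 8 mm, 0.25 to 0.5 kg, flat on the bench, a green board either side of a black upright rib, 14 mm (x) x 44 mm (y), 44 mm high over the plate's underside. Point: its middle, 22 mm above the underside, in the rib. z up. Either 130 mm edge may go under the lip; home, it is 22 mm under and the rib 6 mm from the lip.
- spool: Bystander: aluminium wire spool, 52 mm diameter, 46 mm high, upright beside the carrier (about 10 to 20 mm off one of its short edges). Origin under its centre.
- can: Bystander: upright can 46 mm diameter, 100 mm high, beside the isolator on its +y side. Origin under its centre.
- bottle: Bystander: upright plastic bottle 50 mm diameter, 130 mm high, beside the heating plate's open -y side, about 10 to 20 mm off it. Origin under its centre.
- jar: Bystander: upright jar 44 mm diameter, 70 mm high, about 15 to 25 mm off one of the carrier's long edges. Origin under its centre.
- driver: Bystander: screwdriver 170 mm long, lying at the far right, nearer the edge than the phones.
- meter: Bystander: grey hand meter 75 x 150 x 40 mm lying at the far left. Origin under its centre.
- phones: Bystander: two dark phone shells stacked, 75 x 150 x 17 mm, lying at the far right. Origin under its centre.
- brush: Bystander: brush 170 mm long lying at the far middle.
There are look-alikes about, which are no part of the job. What is shaped like the part that bears carrier_mid but orange is not meant.

How it is judged:
By the outcome, as a careful person would: the job done as asked, in the order asked, and still so for the second after the job is handed in, with the robot touching nothing.
It also fails if it takes over 72 s, if anything falls off the work surface, if the arm or the gripper's body presses on something with over 40 N, if the wrist force passes 120 N, or if a joint passes its speed limit or range.

## Working session

There is one attempt and no reset: what is moved stays moved. The work goes in short steps, Python scripts to look and compute and a tool call to move; the robot and the scene stay as the last step left them, time stands still between calls to the robot, and variables do not carry over. Pictures are saved under pics/ and viewed, and the job is handed in when it is done.

Besides the shell and the picture viewer there is one more tool, called after "Request:" as a command line: name --pt "numbers of a row" for each row, then --argument value for the rest. drive_tool: Moves the arm, as the interface text tells. Its arguments: {"type":"object","properties":{"gripper":{"type":"array","items":{"type":"number"}},"offset":{"type":"array","items":{"type":"array","items":{"type":"number"}}},"turn":{"type":"array","items":{"type":"number"}},"force":{"type":"number"}},"required":["gripper","offset","turn"]}

```bash
mkdir -p pics; cat > h.py <<'E'
import numpy as np, cv2
from rig import ctrl
from scipy.spatial.transform import Rotation as R
def pose():
    s=ctrl.sense(); q=s["ee_rot"]; T=np.eye(4); T[:3,:3]=R.from_quat([q[1],q[2],q[3],q[0]]).as_matrix(); T[:3,3]=s["eef_pos"]; return T,s
def w_from_c(name):
    p=ctrl.camera_params(name)
    if name=="wrist": return pose()[0]@np.array(p["tool_from_camera"])
    return np.linalg.inv(np.array(p["view"]))
def K(name):
    p=ctrl.camera_params(name); f=192/np.tan(np.radians(p["fovy"])/2)
    return np.array([[f,0,p["cx"]],[0,f,p["cy"]],[0,0,1.]]),np.array(p["distortion"])
def cloud(name,depth,uv):
    k,d=K(name); uv=np.asarray(uv,float).reshape(-1,1,2)
    n=cv2.undistortPoints(uv,k,d).reshape(-1,2)
    z=depth[uv[:,0,1].astype(int),uv[:,0,0].astype(int)]
    P=np.c_[n*z[:,None],z,np.ones(len(z))]
    return (P@w_from_c(name).T)[:,:3]
def allcloud(name,depth):
    v,u=np.mgrid[0:384,0:512]; return cloud(name,depth,np.c_[u.ravel(),v.ravel()]).reshape(384,512,3)
def tow(name,c): return (w_from_c(name)@np.r_[c,1])[:3]
def save(name,img): cv2.imwrite("pics/"+name+".png",cv2.cvtColor(img,cv2.COLOR_RGB2BGR))
E
python3 - <<'E'
from h import *
np.set_printoptions(precision=1,suppress=True)
T,s=pose(); print(T); print(s)
for n in("top","scene"):
    im,d=ctrl.capture(n); save(n+"0",im); np.savez(n+"0.npz",im=im,d=d)
    print(n,ctrl.camera_params(n)["fovy"],np.linalg.inv(np.array(ctrl.camera_params(n)["view"])))
    if n=="top":
      for q in("lever_axis","lever_grip","heater","pocket_seat","carrier_mid","isolator"):
        for r in ctrl.pinpoint(n,q)[:3]: print(q,round(r["score"],2),tow(n,r["centre"]))
print(ctrl.sense()["time_s"])
E
```

```text
[[   0.4   -0.     0.9  231. ]
 [  -0.9    0.     0.4 -471.1]
 [  -0.    -1.     0.   230.7]
 [   0.     0.     0.     1. ]]
{'time_s': 0.0, 'joints': array([-1.3,  0.3,  1.5, -0. ,  1.3, -0.2]), 'dq': array([-0., -0., -0., -0.,  0., -0.]), 'tau': array([ -0. , -41.2, -26. ,  -0. ,   0. ,   0. ]), 'eef_pos': array([ 231. , -471.1,  230.7]), 'ee_rot': array([ 0.6, -0.6,  0.4, -0.4]), 'force': array([ 0.3, -0.1,  0.2]), 'wrist_torque': array([ 0., -0., -0.]), 'grip_width': 1.000911081004179}
top 56.08353499178394 [[  -0.    -1.     0.1  450.4]
 [  -1.     0.    -0.    -9.8]
 [   0.    -0.1   -1.  1135.6]
 [   0.     0.     0.     1. ]]
lever_axis 0.57 [584.9  33.5 103.5]
lever_grip 0.85 [533.7   1.4 104.7]
heater 0.61 [497.7 276.3  -2.5]
pocket_seat 0.78 [499.4 287.6  82.7]
pocket_seat 0.5 [ 570.2 -272.3   -1.1]
carrier_mid 0.74 [ 417.7 -109.5   16.9]
carrier_mid 0.64 [ 466.7 -307.2   27.3]
isolator 0.76 [587.4  33.6  -2.5]
scene 43.60826499001602 [[   0.8    0.4   -0.4 1149.9]
 [   0.6   -0.6    0.5 -797.1]
 [  -0.    -0.7   -0.7 1178.7]
 [   0.     0.     0.     1. ]]
0.4
```

View pics/top0.png

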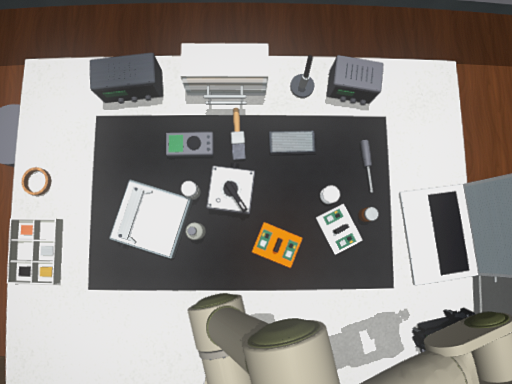

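View pics/scene0.png

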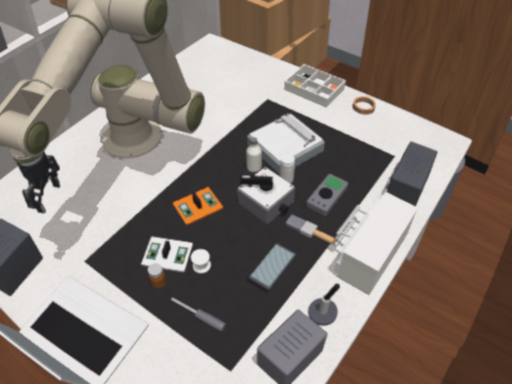

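```bash
python3 - <<'E'
from h import *
np.set_printoptions(precision=1,suppress=True)
d=np.load("top0.npz"); im=d["im"]; C=allcloud("top",d["d"])
ok=d["d"]>0
def rect(x0,x1,y0,y1,zl,zh,nm):
    m=ok.copy(); m[:]=False; m[y0:y1,x0:x1]=True
    m&=ok&(C[...,2]>zl)&(C[...,2]<zh)
    P=C[m]; r=cv2.minAreaRect(P[:,:2].astype(np.float32)); print(nm,len(P),"z",np.median(P[:,2]),r); print(cv2.boxPoints(r).tolist()); return P
rect(105,195,175,262,52,67,"heater top")
rect(105,160,175,262,74,90,"lip")
rect(205,258,160,216,68,82,"iso")
P=rect(205,258,160,216,100,125,"lever")
rect(314,365,203,256,4,14,"carrier")
rect(314,365,203,256,33,55,"rib")
rect(180,200,178,202,85,120,"can")
rect(180,210,218,242,50,150,"bottle")
rect(317,345,183,205,30,60,"spool?")
rect(358,382,202,224,30,100,"jar?")
big=cv2.resize(im[150:280,95:395],None,fx=2.6,fy=2.6,interpolation=cv2.INTER_CUBIC); save("crop",big)
E
```

```text
heater top 3231 z 59.93370904008748 ((500.8211364746094, 270.9560546875), (207.55210876464844, 197.1012420654297), 72.90742492675781)
[[376.12188720703125, 200.72930908203125], [564.5173950195312, 142.7980194091797], [625.5203857421875, 341.18280029296875], [437.1248779296875, 399.11407470703125]]
lip 581 z 80.00301856419651 ((509.70721435546875, 327.6762390136719), (53.657249450683594, 159.44900512695312), 80.3277359008789)
[[426.60845947265625, 314.6236572265625], [583.7908935546875, 287.83428955078125], [592.8059692382812, 340.72882080078125], [435.62353515625, 367.5181884765625]]
iso 1451 z 75.19207942618095 ((585.3233642578125, 31.448570251464844), (129.02403259277344, 128.11770629882812), 82.75053405761719)
[[513.6358642578125, -24.464176177978516], [640.7293701171875, -40.63131332397461], [657.0108642578125, 87.36131286621094], [529.9173583984375, 103.52845764160156]]
lever 203 z 116.79023393801333 ((560.5586547851562, 15.055391311645508), (99.17184448242188, 15.951440811157227), 32.979732513427734)
[[514.621337890625, -5.245786666870117], [523.3043212890625, -18.6268634796142
[... 1132 characters left out ...]
 [479.0844421386719, 107.56774139404297], [498.9573059082031, 182.88027954101562], [452.1969299316406, 195.21902465820312]]
spool? 217 z 46.069699643163176 ((573.1396484375, -274.5190124511719), (47.032470703125, 50.06748962402344), 1.0150043964385986)
[[549.18359375, -249.90576171875], [550.070556640625, -299.96539306640625], [597.095703125, -299.13226318359375], [596.208740234375, -249.0726318359375]]
jar? 193 z 68.92452353696467 ((509.8888244628906, -388.977783203125), (40.817840576171875, 38.63026428222656), 48.07600402832031)
[[481.88165283203125, -391.2573547363281], [510.623779296875, -417.0679626464844], [537.89599609375, -386.6982116699219], [509.15386962890625, -360.8876037597656]]
```

View pics/crop.png

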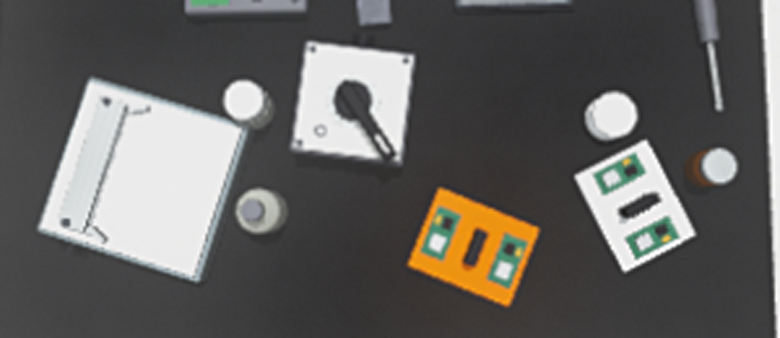

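```bash
cat >> h.py <<'E'
def plan(x,y,z,th=None,n=None):
    T,s=pose(); d=T[:3,:3].T@(np.array([x,y,z])-T[:3,3]); cur=np.degrees(np.arctan2(T[1,0],T[0,0]))
    n=n or int(np.ceil(np.abs(d).max()/38))
    print("cur",T[:3,3].round(1),"th",cur.round(2),"| tool d mm",d.round(1),"n",n,"per row m",(d/n/1000).round(5))
    if th is not None:
        t=(cur-th+180)%360-180; print("turn",t.round(2))
    print("q",np.degrees(s["joints"]).round(0),"t",round(s["time_s"],2),"F",s["force"].round(1),"grip",round(s["grip_width"],3))
E
python3 - <<'E'
from h import *
plan(537,1,220,-57.2)
print(pose()[0].round(3)); print(np.array(ctrl.camera_params("wrist")["tool_from_camera"]).round(2), ctrl.camera_params("wrist")["fovy"])
E
```

```text
cur [ 231.1 -471.4  231.2] th -63.89 | tool d mm [-289.5   11.3  482.6] n 13 per row m [-0.02227  0.00087  0.03713]
turn -6.69
q [-77.  18.  86.  -0.  76. -13.] t 0.4 F [-0.3 -0.3 -0.4] grip 1.001
[[ 4.40000e-01 -0.00000e+00  8.98000e-01  2.31061e+02]
 [-8.98000e-01  0.00000e+00  4.40000e-01 -4.71374e+02]
 [-0.00000e+00 -1.00000e+00  0.00000e+00  2.31213e+02]
 [ 0.00000e+00  0.00000e+00  0.00000e+00  1.00000e+00]]
[[   1.      0.     -0.      0.87]
 [   0.     -0.3     0.95 -141.91]
 [   0.     -0.95   -0.3    77.65]
 [   0.      0.      0.      1.  ]] 59.314531272414115
```

Request:
drive_tool --gripper '[0.35,0.35,0.35,0.35,0.35,0.35,0.35,0.35,0.35,0.35,0.35,0.35,0.35,0.35,0.35,0.35]' --pt "-0.0223 0 0.0371" --pt "-0.0223 0 0.0371" --pt "-0.0223 0 0.0371" --pt "-0.0223 0 0.0371" --pt "-0.0223 0 0.0371" --pt "-0.0223 0 0.0371" --pt "-0.0223 0 0.0371" --pt "-0.0223 0 0.0371" --pt "-0.0223 0 0.0371" --pt "-0.0223 0 0.0371" --pt "-0.0223 0 0.0371" --pt "-0.0223 0 0.0371" --pt "-0.0223 0 0.0371" --pt "0 0 0" --pt "0 0 0" --pt "0 0 0" --turn '[0,0,0,0,0,0,0,0,0,0,0,0,0,-6.7,0,0]' --force 50

```text
time_s: 1.73
eef_pos: [524.9, -16.6, 231.1]
ee_rot: [-0.62, 0.621, -0.339, 0.339]
force: [0.7, -0.5, -0.3]
grip_width: 0.653
```

```bash
python3 - <<'E'
from h import *
np.set_printoptions(precision=1,suppress=True)
im,d=ctrl.capture("wrist"); save("w1",im)
C=allcloud("wrist",d)
m=(d>0)&(C[...,2]>110)&(C[...,2]<122)&(np.hypot(C[...,0]-560,C[...,1]-15)<70)
print(m.sum(),cv2.minAreaRect(C[m][:,:2].astype(np.float32)))
for q in("lever_axis","lever_grip"):
    for r in ctrl.pinpoint("wrist",q)[:2]: print(q,round(r["score"],2),tow("wrist",r["centre"]))
plan(537,1,84,-57.2)
E
```

```text
2866 ((561.8726196289062, 14.315877914428711), (99.67464447021484, 15.947741508483887), 32.70566177368164)
lever_axis 0.64 [588.7  26.6 104.5]
cur [524.8 -17.5 231.4] th -57.39 | tool d mm [ -9.1 147.4  20.3] n 4 per row m [-0.  0.  0.]
turn -0.19
q [-15.  18.  86.  -0.  76.  43.] t 1.88 F [ 0.5 -0.8  0.6] grip 0.648
```

View pics/w1.png

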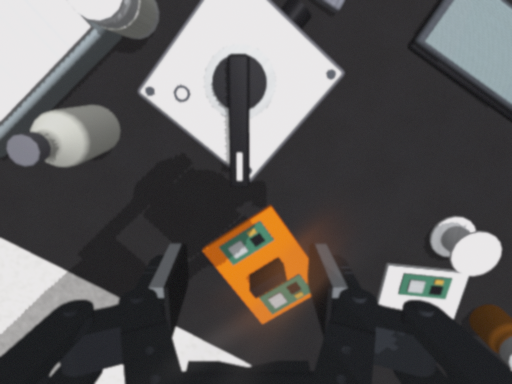

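```bash
python3 - <<'E'
from h import *
plan(538.3,-0.8,84,-57.3)
E
```

```text
cur [524.8 -17.5 231.4] th -57.39 | tool d mm [ -6.8 147.4  20.4] n 4 per row m [-0.00171  0.03686  0.0051 ]
turn -0.09
q [-15.  18.  86.  -0.  76.  43.] t 1.88 F [ 0.5 -0.8  0.6] grip 0.648
```

Request:
drive_tool --gripper '[0.35,0.35,0.35,0.35,0.35,0.35,0.35,0.35,0.35,0.35]' --pt "-0.0034 0 0.0102" --pt "-0.0034 0 0.0102" --pt "0 0.0245 0" --pt "0 0.0245 0" --pt "0 0.0245 0" --pt "0 0.0245 0" --pt "0 0.0245 0" --pt "0 0.0245 0" --pt "0 0 0" --pt "0 0 0" --turn '[0,0,0,0,0,0,0,0,0,0]'

```text
time_s: 2.72
eef_pos: [538.6, 0.6, 84.0]
ee_rot: [-0.621, 0.621, -0.339, 0.338]
force: [0.3, 0.3, 1.1]
grip_width: 0.649
```

```bash
python3 - <<'E'
from h import *
plan(538.3,-0.8,84,-57.3)
im,d=ctrl.capture("wrist"); save("w2",im)
E
```

```text
cur [538.6   0.6  84. ] th -57.2 | tool d mm [ 1.   0.  -1.1] n 1 per row m [ 1.03e-03  5.00e-05 -1.06e-03]
turn 0.1
q [-12.  29.  94.   0.  58.  45.] t 2.72 F [0.3 0.3 1.1] grip 0.649
```

View pics/w2.png

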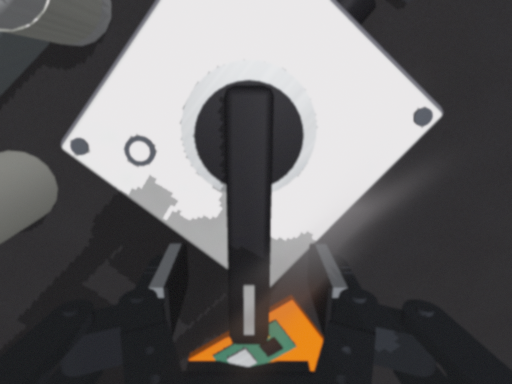

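The bar (column 249, rows 85–340) lies centred between the pads at columns 175 and 325. Close on it.

Request:
drive_tool --gripper '[1,1,1,1,1,1]' --pt "0.001 0 0" --pt "0 0 0" --pt "0 0 0" --pt "0 0 0" --pt "0 0 0" --pt "0 0 0" --turn '[0,0,0,0,0,0]' --force 60

```text
time_s: 3.27
eef_pos: [539.0, 0.2, 85.5]
ee_rot: [0.621, -0.621, 0.338, -0.338]
force: [-5.1, 4.6, 7.2]
grip_width: 0.179
```

Request:
drive_tool --gripper '[1,1,1,1,1,1,1,1,1,1,1,1,1,1,1,1,1,1,1,1]' --pt "-0.00397 0 0.00014" --pt "-0.00397 0 0.00014" --pt "-0.00397 0 0.00014" --pt "-0.00397 0 0.00014" --pt "-0.00397 0 0.00014" --pt "-0.00397 0 0.00014" --pt "-0.00397 0 0.00014" --pt "-0.00397 0 0.00014" --pt "-0.00397 0 0.00014" --pt "-0.00397 0 0.00014" --pt "-0.00397 0 0.00014" --pt "-0.00397 0 0.00014" --pt "-0.00397 0 0.00014" --pt "-0.00397 0 0.00014" --pt "-0.00397 0 0.00014" --pt "-0.00397 0 0.00014" --pt "-0.00397 0 0.00014" --pt "-0.00397 0 0.00014" --pt "-0.00397 0 0.00014" --pt "-0.00397 0 0.00014" --turn '[4,4,4,4,4,4,4,4,4,4,4,4,4,4,4,4,4,4,4,4]'

```text
time_s: 4.93
eef_pos: [548.2, 73.6, 85.6]
ee_rot: [0.257, -0.257, 0.659, -0.658]
force: [-4.6, 8.6, 7.3]
grip_width: 0.179
```

Request:
drive_tool --gripper '[1,1]' --pt "0 0 0" --pt "0 0 0" --turn '[0,0]'

```text
time_s: 5.1
eef_pos: [548.1, 73.6, 85.5]
ee_rot: [0.258, -0.258, 0.659, -0.658]
force: [-5.4, 8.8, 7.2]
grip_width: 0.178
```

```bash
python3 - <<'E'
from h import *
plan(548,73,84,-137.3)
im,d=ctrl.capture("wrist"); save("w3",im)
E
```

```text
cur [548.1  73.6  85.5] th -137.19 | tool d mm [0.5 1.5 0.4] n 1 per row m [0.00046 0.00154 0.00035]
turn 0.11
q [ -5.  30.  91.   0.  59. 133.] t 5.1 F [-5.4  8.8  7.2] grip 0.178
```

View pics/w3.png

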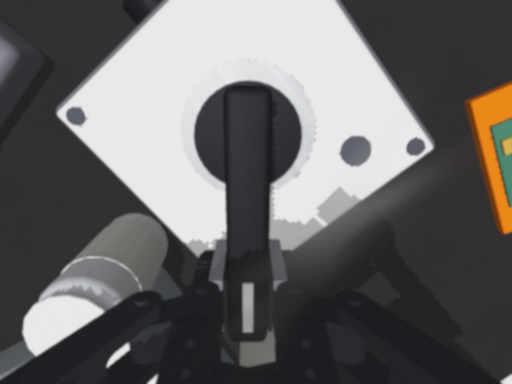

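Request:
drive_tool --gripper '[0.55,0.55,0.55,0.55,0.55,0.55,0.55,0.55,0.55,0.55,0.55,0.55]' --pt "0 0 0" --pt "0 0 0" --pt "0 0 0" --pt "0 0 0" --pt "0 -0.02 0" --pt "0 -0.03 0" --pt "0 -0.035 0" --pt "0 -0.035 0" --pt "0 -0.035 0" --pt "0 -0.035 0" --pt "0 0 0" --pt "0 0 0" --turn '[0,0,0,0,0,0,0,0,0,0,0,0]'

```text
time_s: 6.15
eef_pos: [548.8, 71.8, 275.8]
ee_rot: [-0.259, 0.257, -0.658, 0.659]
force: [-0.5, -0.0, -0.3]
grip_width: 0.451
```

```bash
python3 - <<'E'
from h import *
np.set_printoptions(precision=1,suppress=True)
im,d=ctrl.capture("top"); C=allcloud("top",d)
m=(d>0)&(C[...,2]>100)&(C[...,2]<123)&(np.hypot(C[...,0]-565,C[...,1]-50)<75)
print(m.sum(),cv2.minAreaRect(C[m][:,:2].astype(np.float32)))
save("top1",im)
im,d=ctrl.capture("wrist"); save("w4",im); C=allcloud("wrist",d)
m=(d>0)&(C[...,2]>110)&(C[...,2]<123)&(np.hypot(C[...,0]-565,C[...,1]-50)<70)
print(m.sum(),cv2.minAreaRect(C[m][:,:2].astype(np.float32)))
plan(440,250,275,-107) 
E
```

```text
11 ((534.252685546875, 84.68184661865234), (11.161073684692383, 8.106340408325195), 44.46745681762695)
1930 ((566.2529296875, 53.095306396484375), (15.771269798278809, 99.1150131225586), 42.93598556518555)
cur [547.9  71.9 273.1] th -137.2 | tool d mm [ -41.8   -1.6 -204. ] n 6 per row m [-0. -0. -0.]
turn -30.2
q [ -5.  20.  77.  -0.  83. 133.] t 6.25 F [ 0.6  0.3 -0. ] grip 0.447
```

View pics/w4.png

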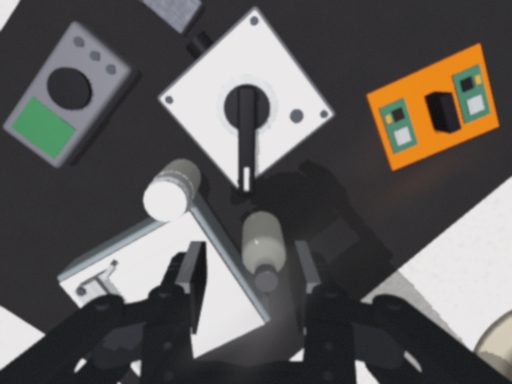

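```bash
python3 - <<'E'
from h import *
plan(482,216,290,-17.1) 
E
```

```text
cur [547.9  71.9 273.1] th -137.2 | tool d mm [ -49.5  -16.7 -150.5] n 4 per row m [-0.01238 -0.00418 -0.03764]
turn -120.1
q [ -5.  20.  77.  -0.  83. 133.] t 6.25 F [ 0.6  0.3 -0. ] grip 0.447
```

Request:
drive_tool --gripper '[0.3,0.3,0.3,0.3,0.3]' --pt "-0.01 -0.004 -0.03" --pt "-0.01 -0.004 -0.03" --pt "-0.01 -0.004 -0.03" --pt "-0.01 -0.004 -0.03" --pt "-0.01 -0.004 -0.03" --turn '[0,0,0,0,0]'

```text
time_s: 6.67
eef_pos: [481.9, 217.1, 292.9]
ee_rot: [0.257, -0.259, 0.659, -0.658]
force: [0.3, 0.3, -0.0]
grip_width: 0.699
```

Request:
drive_tool --gripper '[0.3,0.3,0.3,0.3,0.3,0.3,0.3,0.3,0.3,0.3,0.3,0.3,0.3,0.3,0.3,0.3,0.3,0.3,0.3]' --pt "0 0 0" --pt "0 0 0" --pt "0 0 0" --pt "0 0 0" --pt "0 0 0" --pt "0 0 0" --pt "0 0 0" --pt "0 0 0" --pt "0 0 0" --pt "0 0 0" --pt "0 0 0" --pt "0 0 0" --pt "0 0 0" --pt "0 0 0" --pt "0 0 0" --pt "0 0 0" --pt "0 0 0" --pt "0 0 0" --pt "0 0 0" --turn '[-7.1,-7.1,-7.1,-7.1,-7.1,-7.1,-7.1,-7.1,-7.1,-7.1,-7.1,-7.1,-7.1,-7.1,-7.1,-7.1,-6.5,0,0]'

```text
time_s: 8.25
eef_pos: [482.8, 215.9, 293.1]
ee_rot: [-0.699, 0.699, -0.107, 0.106]
force: [-0.3, -0.6, 0.3]
grip_width: 0.699
```

```bash
python3 - <<'E'
from h import *
np.set_printoptions(precision=1,suppress=True)
plan(482,216,290,-17.1)
im,d=ctrl.capture("wrist"); save("w5",im); T=pose()[0]; np.savez("w5.npz",im=im,d=d,T=T)
for q in("pocket_seat","heater"):
    for r in ctrl.pinpoint("wrist",q)[:2]: print(q,round(r["score"],2),tow("wrist",r["centre"]))
C=allcloud("wrist",d)
for lo,hi,n in((76,84,"lip"),(56,64,"top"),(84,120,"hi")):
    m=((d>0)&(C[...,2]>lo)&(C[...,2]<hi)).astype(np.uint8); k,l,st,c=cv2.connectedComponentsWithStats(m)
    i=1+st[1:,4].argmax(); P=C[l==i]; print(n,len(P),cv2.minAreaRect(P[:,:2].astype(np.float32)),st[i])
E
```

```text
cur [482.8 215.9 293.1] th -17.29 | tool d mm [-0.8  3.1 -0.2] n 1 per row m [-0.  0. -0.]
turn -0.19
q [11. 16. 79. -0. 85. 29.] t 8.25 F [-0.3 -0.6  0.3] grip 0.699
pocket_seat 0.82 [501.9 287.8  83.4]
pocket_seat 0.25 [732.4 162.1   0.5]
heater 0.97 [506.1 275.8  -2.1]
lip 5614 ((516.9976196289062, 327.0069274902344), (32.020408630371094, 153.47747802734375), 72.98712921142578) [ 167   23  162   37 5614]
top 23703 ((500.7391357421875, 275.60107421875), (186.29098510742188, 176.49740600585938), 72.74759674072266) [  158     0   179   182 23703]
hi 1564 ((585.205078125, 153.78616333007812), (44.2769889831543, 44.3494758605957), 0.7271137237548828) [ 334  167   48   44 1564]
```

View pics/w5.png

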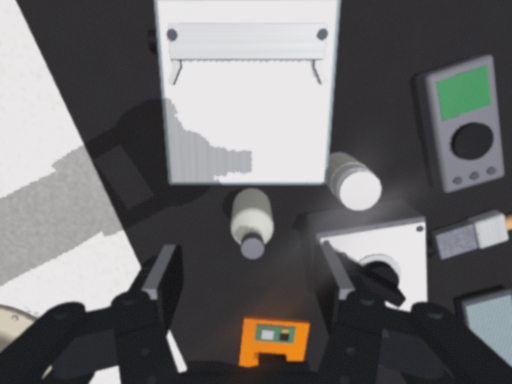

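```bash
python3 - <<'E'
from h import *
np.set_printoptions(precision=1,suppress=True)
z=np.load("w5.npz"); im,d=z["im"],z["d"]; C=allcloud("wrist",d)
m=((d>0)&(C[...,2]>76)&(C[...,2]<84)).astype(np.uint8); k,l,st,c=cv2.connectedComponentsWithStats(m)
i=1+st[1:,4].argmax(); L=l==i
# lip front edge: per column last row
pts=[];bk=[]
for u in range(180,318):
    r=np.where(L[:,u])[0]
    if len(r): pts.append(C[r.max(),u]);bk.append(C[r.min(),u])
pts=np.array(pts);bk=np.array(bk)
a=cv2.fitLine(pts[:,:2].astype(np.float32),cv2.DIST_HUBER,0,.01,.01).ravel(); print("front",a,np.degrees(np.arctan2(a[1],a[0])))
b=cv2.fitLine(bk[:,:2].astype(np.float32),cv2.DIST_HUBER,0,.01,.01).ravel(); print("back",b,np.degrees(np.arctan2(b[1],b[0])))
th=np.radians(-17.05); X=np.array([np.cos(th),np.sin(th)]);Y=np.array([-X[1],X[0]])
print("y front",a[2:]@Y,"back",b[2:]@Y)
P=C[L]; px=P[:,:2]@X; print("lip x",np.percentile(px,[0,.5,99.5,100]),"z",np.median(P[:,2]))
m=(d>0)&(C[...,2]>56)&(C[...,2]<64); q=C[m][:,:2]; qx=q@X;qy=q@Y
for y in (300,340,380,420): 
    s=qx[(abs(qy-y)<10)]; print(y,s.min(),s.max(),(s.min()+s.max())/2)
for x in (330,380,440): s=qy[abs(qx-x)<10]; print("x",x,s.min(),s.max())
# flares: between 64.. 84 points in front of lip
m=(d>0)&(C[...,2]>64)&(C[...,2]<90); q=C[m]; k=(abs(q[:,:2]@X-398)<95)&(q[:,:2]@Y<446)&(q[:,:2]@Y>380)
q=q[k]; 
for s in(-1,1):
    g=q[(q[:,:2]@X-398)*s>0]; 
    if len(g): print(s,len(g),"x",np.percentile(g[:,:2]@X,[0,10,50,90,100]),"y",np.percentile(g[:,:2]@Y,[0,10,90,100]))
seat=X*398.4+Y*(a[2:]@Y-28); print("seat",seat)
E
```

```text
front [  1.   -0.3 522.7 309. ] -16.799225
back [  1.   -0.3 522.5 341.2] -16.71282
y front 448.66300133877087 back 479.36894044574586
lip x [321.7 322.9 473.2 475.1] z 80.10839704161907
300 393.7633497371739 495.12460311101654 444.44397642409524
340 309.67825662072715 526.5752449309605 418.1267507758438
380 309.6954533434247 485.6616812090789 397.6785672762518
420 309.7140124304642 485.3159727817454 397.5149926061048
x 330 317.5288538180649 503.58508478306965
x 380 270.645089242776 502.6905119979773
x 440 317.1303138805881 503.12048232542475
-1 187 x [316.6 319.4 323.8 328.5 330.3] y [424.8 427.7 444.2 445.9]
1 177 x [465.2 466.6 471.5 475.5 478.7] y [425.3 427.9 444.4 445.8]
seat [504.2 285.4]
```

```bash
python3 - <<'E'
from h import *
plan(495,-361,250,28.7)
E
```

```text
cur [482.9 216.  293.8] th -17.23 | tool d mm [ 182.5   43.9 -547.5] n 15 per row m [ 0.01216  0.00293 -0.0365 ]
turn -45.93
q [11. 16. 79. -0. 85. 29.] t 8.4 F [-0.2  0.4  0.4] grip 0.702
```

Request:
drive_tool --gripper '[0.3,0.3,0.3,0.3,0.3,0.3,0.3,0.3,0.3,0.3,0.3,0.3,0.3,0.3,0.3,0.3,0.3,0.3]' --pt "0.0101 0.0024 -0.0304" --pt "0.0101 0.0024 -0.0304" --pt "0.0101 0.0024 -0.0304" --pt "0.0101 0.0024 -0.0304" --pt "0.0101 0.0024 -0.0304" --pt "0.0101 0.0024 -0.0304" --pt "0.0101 0.0024 -0.0304" --pt "0.0101 0.0024 -0.0304" --pt "0.0101 0.0024 -0.0304" --pt "0.0101 0.0024 -0.0304" --pt "0.0101 0.0024 -0.0304" --pt "0.0101 0.0024 -0.0304" --pt "0.0101 0.0024 -0.0304" --pt "0.0101 0.0024 -0.0304" --pt "0.0101 0.0024 -0.0304" --pt "0.0101 0.0024 -0.0304" --pt "0.0101 0.0024 -0.0304" --pt "0.0101 0.0024 -0.0304" --turn '[0,0,0,0,0,0,0,0,0,0,0,0,0,0,0,0,0,0]'

```text
time_s: 9.9
eef_pos: [495.8, -362.0, 250.7]
ee_rot: [0.699, -0.699, 0.106, -0.106]
force: [-0.1, -0.0, -0.2]
grip_width: 0.7
```

Request:
drive_tool --gripper '[0.3,0.3,0.3,0.3,0.3,0.3,0.3,0.3,0.3]' --pt "0 0 0" --pt "0 0 0" --pt "0 0 0" --pt "0 0 0" --pt "0 0 0" --pt "0 0 0" --pt "0 0 0" --pt "0 0 0" --pt "0 0 0" --turn '[-6.5,-6.5,-6.5,-6.5,-6.5,-6.5,-6.5,0,0]'

```text
time_s: 10.65
eef_pos: [496.0, -360.4, 250.9]
ee_rot: [0.686, -0.686, -0.172, 0.172]
force: [0.1, -0.6, -0.0]
grip_width: 0.701
```

```bash
python3 - <<'E'
from h import *
np.set_printoptions(precision=1,suppress=True)
plan(495,-361,250,28.7)
im,d=ctrl.capture("wrist"); save("w6",im); T=pose()[0]; np.savez("w6.npz",im=im,d=d,T=T)
for r in ctrl.pinpoint("wrist","carrier_mid")[:2]: print(round(r["score"],2),tow("wrist",r["centre"]))
C=allcloud("wrist",d)
near=(d>0)&(np.hypot(C[...,0]-466,C[...,1]+308)<85)
m=(near&(C[...,2]>4.5)&(C[...,2]<16)).astype(np.uint8); k,l,st,c=cv2.connectedComponentsWithStats(m); i=1+st[1:,4].argmax()
P=C[l==i]; print(len(P),cv2.minAreaRect(P[:,:2].astype(np.float32)))
m=near&(C[...,2]>38)&(C[...,2]<50)&(np.hypot(C[...,0]-466,C[...,1]+308)<40); P=C[m]; print("rib",len(P),np.median(P[:,2]),cv2.minAreaRect(P[:,:2].astype(np.float32)))
E
```

```text
cur [ 496.  -360.4  250.9] th 28.16 | tool d mm [-1.2  0.9 -0. ] n 1 per row m [-0.  0. -0.]
turn -0.54
q [-47.  29.  67.   0.  84. -75.] t 10.65 F [ 0.1 -0.6 -0. ] grip 0.701
0.87 [ 468.4 -307.8   22.7]
10430 ((468.18023681640625, -308.06378173828125), (129.7536163330078, 100.89990234375), 26.37275505065918)
rib 631 43.27904986458299 ((468.0815734863281, -307.654052734375), (13.858100891113281, 43.99744415283203), 26.01883316040039)
```

View pics/w6.png

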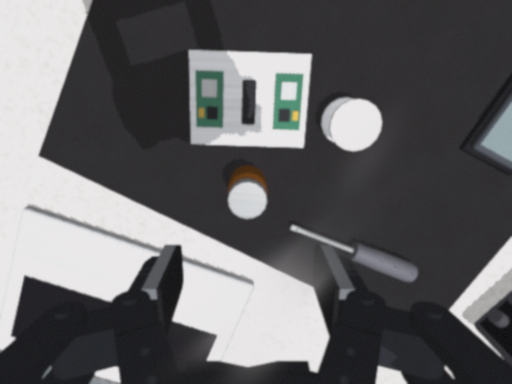

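```bash
python3 - <<'E'
from h import *
plan(468.1,-307.8,14,26.2)
E
```

```text
cur [ 496.  -360.4  251. ] th 28.2 | tool d mm [  0.3 237.   59.5] n 7 per row m [4.000e-05 3.386e-02 8.500e-03]
turn 2.0
q [-47.  29.  67.   0.  84. -75.] t 10.75 F [-0.3  0.7  0. ] grip 0.699
```

Request:
drive_tool --gripper '[0.5,0.5,0.5,0.5,0.5,0.5,0.5,0.5,0.5,0.5,0.5]' --pt "0 0 0.02" --pt "0 0 0.02" --pt "0 0 0.0195" --pt "0 0 0" --pt "0 0.035 0" --pt "0 0.035 0" --pt "0 0.035 0" --pt "0 0.035 0" --pt "0 0.03 0" --pt "0 0 0" --pt "0 0 0" --turn '[0,0,0,2,0,0,0,0,0,0,0]'

```text
time_s: 11.67
eef_pos: [467.5, -307.9, 80.9]
ee_rot: [0.689, -0.688, -0.161, 0.161]
force: [0.1, 0.4, 0.9]
grip_width: 0.502
```

```bash
python3 - <<'E'
from h import *
plan(468.1,-307.8,14,26.2)
im,d=ctrl.capture("wrist"); save("w7",im)
E
```

```text
cur [ 467.5 -307.9   80.9] th 26.32 | tool d mm [ 0.6 66.9 -0.3] n 2 per row m [ 0.0003   0.03346 -0.00014]
turn 0.12
q [-45.  31.  90.   0.  59. -72.] t 11.67 F [0.1 0.4 0.9] grip 0.502
```

View pics/w7.png

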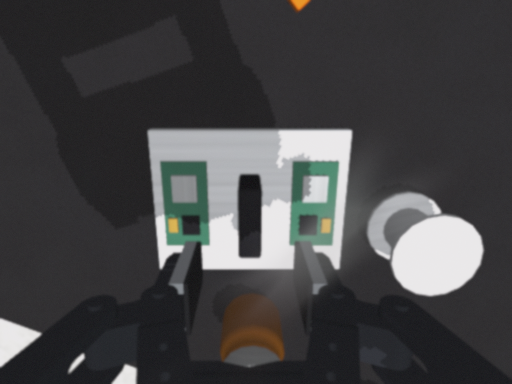

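Request:
drive_tool --gripper '[0.68,0.68,0.68,0.68,0.68,0.68,0.68]' --pt "0.0005 0.012 0" --pt "0 0.012 0" --pt "0 0.012 0" --pt "0 0.011 0" --pt "0 0.01 0" --pt "0 0.01 0" --pt "0 0 0" --turn '[0,0,0,0,0,0,0]'

```text
time_s: 12.3
eef_pos: [467.7, -307.5, 12.9]
ee_rot: [0.689, -0.688, -0.161, 0.162]
force: [-0.4, 0.8, -0.6]
grip_width: 0.318
```

Request:
drive_tool --gripper '[1,1,1,1,1]' --pt "0 0 0" --pt "0 0 0" --pt "0 0 0" --pt "0 0 0" --pt "0 0 0" --turn '[0,0,0,0,0]' --force 70

```text
time_s: 12.72
eef_pos: [468.3, -308.0, 14.5]
ee_rot: [-0.688, 0.689, 0.162, -0.161]
force: [0.2, 0.5, 0.6]
grip_width: 0.152
```

```bash
python3 - <<'E'
from h import *
plan(468.1,-307.8,14,26.2)
im,d=ctrl.capture("wrist"); save("w8",im)
E
```

```text
cur [ 468.3 -308.    14.5] th 26.42 | tool d mm [-0.1  0.5  0.3] n 1 per row m [-0.00011  0.00048  0.00029]
turn 0.22
q [-45.  37.  92.  -0.  51. -72.] t 12.72 F [0.2 0.5 0.6] grip 0.152
```

View pics/w8.png

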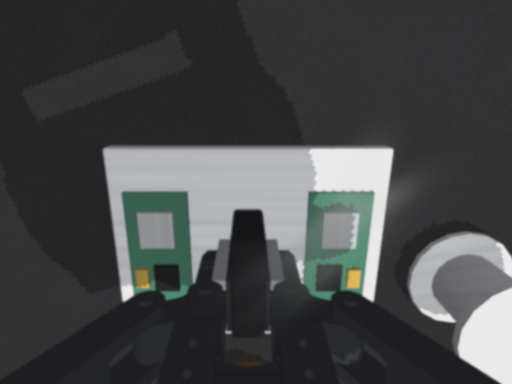

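Request:
drive_tool --gripper '[1,1,1,1,1,1,1,1,1,1,1,1,1,1,1,1,1,1,1,1]' --pt "0 -0.005 0" --pt "0 -0.012 0" --pt "0 -0.02 0" --pt "0 -0.025 0" --pt "0 -0.03 0" --pt "0 -0.03 0" --pt "0 -0.03 0" --pt "0 -0.025 0" --pt "0 -0.018 0" --pt "0 -0.005 0" --pt "0 0 0" --pt "0 0 0" --pt "0 0 0" --pt "0 0 0" --pt "0 0 0" --pt "0 0 0" --pt "0 0 0" --pt "0 0 0" --pt "0 0 0" --pt "0 0 0" --turn '[0,0,0,0,0,0,0,0,0,0,4.8,4.8,4.8,4.8,4.8,4.8,4.8,4.8,5,0]'

```text
time_s: 14.43
eef_pos: [467.8, -307.5, 213.5]
ee_rot: [0.7, -0.699, 0.106, -0.105]
force: [-0.6, -0.6, -4.7]
grip_width: 0.15
```

```bash
python3 - <<'E'
from h import *
# set-down spot: 36 mm short of seat
th=np.radians(-17.0); Y=np.array([-np.sin(th),np.cos(th)]); seat=np.array([503.6,285.3]); p=seat-36*Y; print(p)
plan(p[0],p[1],200,-17.0)
im,d=ctrl.capture("wrist"); save("w9",im)
E
```

```text
[493.07461863 250.87302879]
cur [ 467.8 -307.5  213.5] th -17.16 | tool d mm [-140.6   14.1  541. ] n 15 per row m [-0.00937  0.00094  0.03607]
turn -0.16
q [-45.  23.  81.   0.  76. -28.] t 14.43 F [-0.6 -0.6 -4.7] grip 0.15
```

View pics/w9.png

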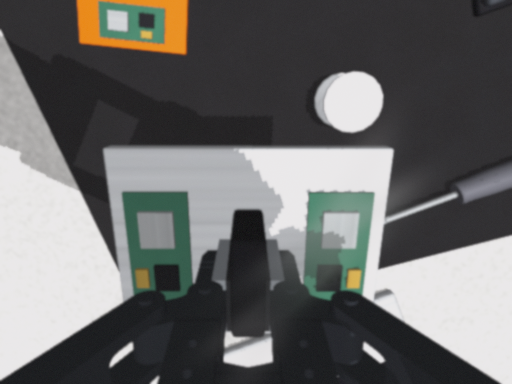

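Request:
drive_tool --gripper '[1,1,1,1,1,1,1,1,1,1,1,1,1,1,1,1,1,1,1,1]' --pt "-0.0026 0 0.01" --pt "-0.0052 0 0.02" --pt "-0.0078 0 0.03" --pt "-0.0083 0 0.032" --pt "-0.0083 0 0.032" --pt "-0.0083 0 0.032" --pt "-0.0083 0 0.032" --pt "-0.0083 0 0.032" --pt "-0.0083 0 0.032" --pt "-0.0083 0 0.032" --pt "-0.0083 0 0.032" --pt "-0.0083 0 0.032" --pt "-0.0083 0 0.032" --pt "-0.0083 0 0.032" --pt "-0.0083 0 0.032" --pt "-0.0078 0 0.03" --pt "-0.0065 0 0.025" --pt "-0.0052 0 0.02" --pt "-0.0039 0 0.015" --pt "-0.0018 0 0.007" --turn '[0,0,0,0,0,0,0,0,0,0,0,0,0,0,0,0,0,0,0,0]'

```text
time_s: 16.15
eef_pos: [490.9, 252.7, 213.9]
ee_rot: [0.7, -0.699, 0.103, -0.103]
force: [0.7, -0.4, -4.4]
grip_width: 0.151
```

Request:
drive_tool --gripper '[1,1]' --pt "0 0 0" --pt "0 0 0" --turn '[0,0]'

```text
time_s: 16.32
eef_pos: [491.6, 250.3, 214.0]
ee_rot: [-0.699, 0.7, -0.104, 0.104]
force: [-0.1, -0.5, -3.9]
grip_width: 0.152
```

```bash
python3 - <<'E'
from h import *
np.set_printoptions(precision=1,suppress=True)
plan(493.1,250.9,74,-17.0)
im,d=ctrl.capture("wrist"); save("w10",im); np.savez("w10.npz",im=im,d=d,T=pose()[0])
C=allcloud("wrist",d); T=pose()[0]
m=((d>0)&(abs(C[...,2]-(T[2,3]-14.5+8))<7)).astype(np.uint8); k,l,st,c=cv2.connectedComponentsWithStats(m); i=1+st[1:,4].argmax()
P=C[l==i]; print("carrier",len(P),np.median(P[:,2]),cv2.minAreaRect(P[:,:2].astype(np.float32)))
# plane fit
A=np.c_[P[:,:2]-P[:,:2].mean(0),np.ones(len(P))]; co=np.linalg.lstsq(A,P[:,2],rcond=None)[0]; print("tilt deg",np.degrees(co[:2]))
m=((d>0)&(C[...,2]>76)&(C[...,2]<84)).astype(np.uint8); k,l,st,c=cv2.connectedComponentsWithStats(m); i=1+st[1:,4].argmax()
P=C[l==i]; print("lip",len(P),np.median(P[:,2]),cv2.minAreaRect(P[:,:2].astype(np.float32)))
E
```

```text
cur [491.6 250.3 214. ] th -16.91 | tool d mm [  1.3 140.    1.1] n 4 per row m [0. 0. 0.]
turn 0.09
q [15. 22. 83. -0. 75. 32.] t 16.32 F [-0.1 -0.5 -3.9] grip 0.152
carrier 33971 207.29511728181507 ((494.9638977050781, 259.28106689453125), (80.02894592285156, 130.37872314453125), 73.06867218017578)
tilt deg [-0.7 -2.3]
lip 8570 79.36518928875509 ((516.5997924804688, 326.0689392089844), (32.55142593383789, 153.37942504882812), 72.93566131591797)
```

View pics/w10.png

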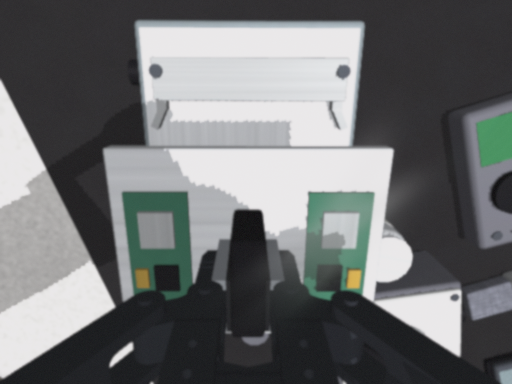

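```bash
python3 - <<'E'
from h import *
np.set_printoptions(precision=2,suppress=True)
z=np.load("w10.npz"); im,d=z["im"],z["d"]; C=allcloud("wrist",d)
for u in (112,225,300,385): print(u,[C[v,u,2].round(1) for v in (152,165,180,200,230,260)])
E
```

```text
112 [np.float64(206.7), np.float64(206.6), np.float64(206.8), np.float64(206.2), np.float64(-0.5), np.float64(-0.2)]
225 [np.float64(206.2), np.float64(206.9), np.float64(207.4), np.float64(206.8), np.float64(207.4), np.float64(235.5)]
300 [np.float64(206.5), np.float64(206.8), np.float64(206.1), np.float64(206.6), np.float64(206.9), np.float64(207.6)]
385 [np.float64(206.5), np.float64(207.4), np.float64(207.6), np.float64(205.9), np.float64(86.5), np.float64(99.0)]
```

Request:
drive_tool --gripper '[1,1,1,1,1,1,1,1,1,1]' --pt "0.0013 0.01 0.001" --pt "0 0.02 0" --pt "0 0.025 0" --pt "0 0.025 0" --pt "0 0.025 0" --pt "0 0.015 0" --pt "0 0.01 0" --pt "0 0.005 0" --pt "0 0.0025 0" --pt "0 0 0" --turn '[0,0,0,0,0,0,0,0,0,0]'

```text
time_s: 17.2
eef_pos: [493.8, 251.0, 76.8]
ee_rot: [0.699, -0.699, 0.104, -0.105]
force: [-0.6, -0.1, -3.6]
grip_width: 0.151
```

Request:
drive_tool --gripper '[1,1]' --pt "0 0.001 0" --pt "0 0 0" --turn '[0,0]'

```text
time_s: 17.37
eef_pos: [493.9, 251.2, 76.3]
ee_rot: [0.7, -0.699, 0.104, -0.105]
force: [0.1, 0.5, -4.2]
grip_width: 0.156
```

```bash
python3 - <<'E'
from h import *
plan(503.6,285.0,74.5,-17.0)
im,d=ctrl.capture("wrist"); save("w11",im)
E
```

```text
cur [493.9 251.2  76.3] th -16.98 | tool d mm [-0.6  1.8 35.2] n 1 per row m [-0.00057  0.00184  0.03515]
turn 0.02
q [15. 31. 91.  0. 58. 32.] t 17.37 F [ 0.1  0.5 -4.2] grip 0.156
```

View pics/w11.png

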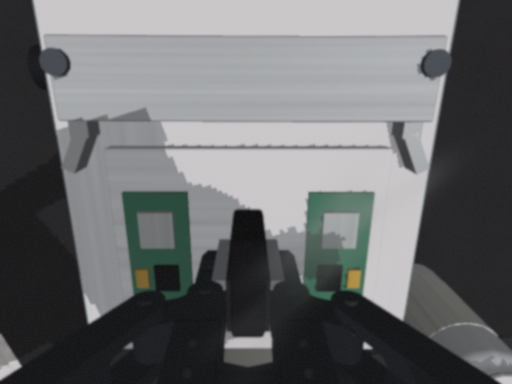

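Request:
drive_tool --gripper '[1,1,1,1]' --pt "-0.0008 0.0007 0" --pt "0 0.0005 0" --pt "0 0 0" --pt "0 0 0" --turn '[0,0,0,0]'

```text
time_s: 17.75
eef_pos: [492.7, 251.4, 74.5]
ee_rot: [0.699, -0.699, 0.104, -0.104]
force: [0.0, 0.3, -3.5]
grip_width: 0.152
```

Request:
drive_tool --gripper '[1,1,1]' --pt "0 0.0005 0" --pt "0 0 0" --pt "0 0 0" --turn '[0,0,0]'

```text
time_s: 18.0
eef_pos: [492.7, 251.4, 74.4]
ee_rot: [0.699, -0.699, 0.104, -0.104]
force: [-3.6, -0.6, 5.5]
grip_width: 0.154
```

Request:
drive_tool --gripper '[1,1,1,1,1,1,1,1,1,1,1]' --pt "0 -0.0003 0.002" --pt "0 0 0.003" --pt "0 0 0.003" --pt "0 0 0.003" --pt "0 0 0.003" --pt "0 0 0.003" --pt "0 0 0.003" --pt "0 0 0.003" --pt "0 0 0.003" --pt "0 0 0.002" --pt "0 0 0" --turn '[0,0,0,0,0,0,0,0,0,0,0]'

```text
time_s: 18.92
eef_pos: [501.3, 278.6, 74.4]
ee_rot: [0.7, -0.699, 0.104, -0.105]
force: [-1.0, -3.0, 4.5]
grip_width: 0.15
```

```bash
python3 - <<'E'
from h import *
plan(503.6,285.0,74.5,-17.0)
im,d=ctrl.capture("wrist"); save("w12",im)
E
```

```text
cur [501.3 278.6  74.4] th -16.97 | tool d mm [ 0.4 -0.   6.8] n 1 per row m [ 3.60e-04 -5.00e-05  6.76e-03]
turn 0.03
q [17. 33. 88.  0. 59. 34.] t 18.92 F [-1.  -3.   4.5] grip 0.15
```

View pics/w12.png

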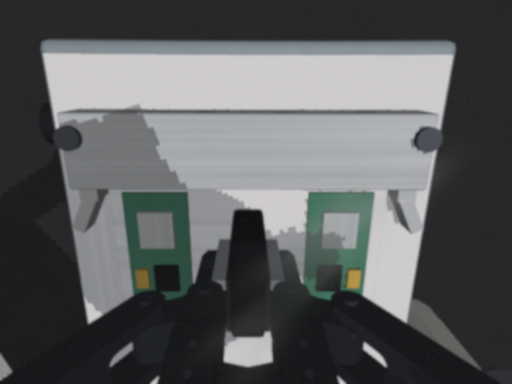

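Under the lip (edge at row 189), no resistance yet. Continue in small steps to the stop.

Request:
drive_tool --gripper '[1,1,1,1,1]' --pt "0 0 0.0015" --pt "0 0 0.0015" --pt "0 0 0.0015" --pt "0 0 0.001" --pt "0 0 0" --turn '[0,0,0,0,0]'

```text
time_s: 19.38
eef_pos: [502.7, 283.4, 74.5]
ee_rot: [-0.699, 0.699, -0.104, 0.105]
force: [-0.6, -4.2, 6.0]
grip_width: 0.155
```

Request:
drive_tool --gripper '[1,1,1]' --pt "0 0 0.001" --pt "0 0 0.0005" --pt "0 0 0" --turn '[0,0,0]'

```text
time_s: 19.63
eef_pos: [503.1, 284.6, 74.5]
ee_rot: [-0.699, 0.699, -0.104, 0.105]
force: [-1.6, -5.0, 5.5]
grip_width: 0.151
```

Request:
drive_tool --gripper '[1,1,1]' --pt "0 0 0.001" --pt "0 0 0" --pt "0 0 0" --turn '[0,0,0]'

```text
time_s: 19.88
eef_pos: [503.0, 284.8, 74.4]
ee_rot: [-0.699, 0.7, -0.105, 0.104]
force: [-4.3, -10.7, 9.4]
grip_width: 0.152
```

Request:
drive_tool --gripper '[1,1,1]' --pt "0 0 0.001" --pt "0 0 0" --pt "0 0 0" --turn '[0,0,0]'

```text
time_s: 20.13
eef_pos: [503.0, 284.8, 74.5]
ee_rot: [-0.698, 0.701, -0.105, 0.104]
force: [-7.2, -16.1, 11.6]
grip_width: 0.15
```

Request:
drive_tool --gripper '[0.68,0.68,0.68,0.68,0.68,0.68,0.68,0.68]' --pt "0 0 0" --pt "0 0 0" --pt "0 0 0" --pt "0 0 0" --pt "0 -0.01 0" --pt "0 -0.02 0" --pt "0 -0.03 0" --pt "0 0 0" --turn '[0,0,0,0,0,0,0,0]'

```text
time_s: 20.8
eef_pos: [505.7, 287.8, 140.1]
ee_rot: [0.701, -0.698, 0.101, -0.107]
force: [0.9, -1.2, 1.2]
grip_width: 0.323
```

Request:
drive_tool --gripper '[0.68,0.68,0.68,0.68,0.68,0.68]' --pt "0 -0.03 -0.02" --pt "0 -0.03 -0.02" --pt "0 -0.03 -0.02" --pt "0 -0.03 -0.02" --pt "0 0 0" --pt "0 0 0" --turn '[0,0,0,0,0,0]'

```text
time_s: 21.3
eef_pos: [480.5, 209.9, 256.2]
ee_rot: [0.7, -0.699, 0.103, -0.106]
force: [0.6, 0.2, -1.2]
grip_width: 0.323
```

```bash
python3 - <<'E'
from h import *
np.set_printoptions(precision=1,suppress=True)
plan(548,73,84,43)
im,d=ctrl.capture("wrist"); save("w13",im); C=allcloud("wrist",d); np.savez("w13.npz",im=im,d=d,T=pose()[0])
th=np.radians(-17.0); X=np.array([np.cos(th),np.sin(th)]);Y=np.array([-X[1],X[0]])
m=(d>0)&(C[...,2]>98)&(C[...,2]<110)&(np.hypot(C[...,0]-503,C[...,1]-285)<40); P=C[m]
r=cv2.minAreaRect(P[:,:2].astype(np.float32)); print("rib",len(P),np.median(P[:,2]),r, "XY",np.array(r[0])@X,np.array(r[0])@Y)
m=((d>0)&(C[...,2]>76)&(C[...,2]<84)).astype(np.uint8); k,l,st,c=cv2.connectedComponentsWithStats(m); i=1+st[1:,4].argmax()
P=C[l==i];r=cv2.minAreaRect(P[:,:2].astype(np.float32)); print("lip",len(P),r,"XY",np.array(r[0])@X,np.percentile(P[:,:2]@Y,[0,1,5,99]))
for r in ctrl.pinpoint("wrist","carrier_mid")[:2]: print(round(r["score"],2),tow("wrist",r["centre"]))
for r in ctrl.pinpoint("wrist","pocket_seat")[:2]: print(round(r["score"],2),tow("wrist",r["centre"]))
E
```

```text
cur [480.5 209.9 256.2] th -17.05 | tool d mm [ 104.   172.3 -111.4] n 5 per row m [ 0.  0. -0.]
turn -60.05
q [11. 17. 84.  0. 79. 28.] t 21.3 F [ 0.6  0.2 -1.2] grip 0.323
rib 931 101.33572941345852 ((501.60101318359375, 284.7301330566406), (43.6785888671875, 13.554038047790527), 73.23802185058594) XY 396.4364001156463 418.94272372319256
lip 6999 ((515.3483276367188, 326.9111633300781), (32.29410171508789, 153.61087036132812), 72.7488784790039) XY 397.25048258088276 [447.2 448.  449.  478.4]
0.73 [502.  286.1  80.2]
```

View pics/w13.png

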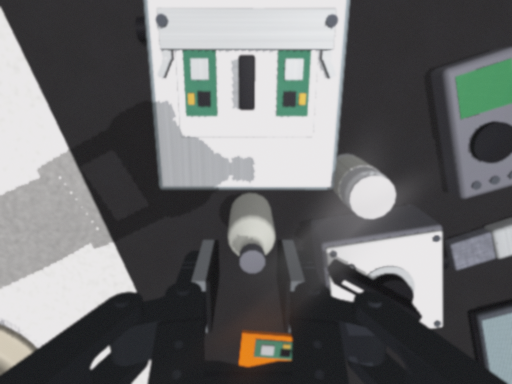

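```bash
python3 - <<'E'
from h import *
np.set_printoptions(precision=2,suppress=True)
z=np.load("w13.npz"); im,d=z["im"],z["d"]
C=allcloud("wrist",d)
big=cv2.resize(im[0:150,140:360],None,fx=3.6,fy=3.6,interpolation=cv2.INTER_CUBIC); save("w13b",big)
th=np.radians(-17.0); X=np.array([np.cos(th),np.sin(th)]);Y=np.array([-X[1],X[0]])
# plate -y edge: z jump 68->60
e=[];f=[];rb=[]
for u in range(188,310):
    col=C[100:160,u]; zz=cv2.blur(col[:,2].astype(np.float32).reshape(-1,1),(1,3)).ravel()
    i=np.where(zz>64)[0]
    if len(i): e.append(C[100+i.max(),u])
for u in range(185,312):
    r=np.where((C[:120,u,2]>76)&(C[:120,u,2]<84)&(np.arange(120)<60))[0]
    if len(r): f.append(C[r.max(),u])
for nm,a in(("plate edge",e),("lip front",f)):
    a=np.array(a); l=cv2.fitLine(a[:,:2].astype(np.float32),cv2.DIST_HUBER,0,.01,.01).ravel(); l=l*np.sign(l[0]) if 0 else l
    print(nm,len(a),np.degrees(np.arctan(l[1]/l[0])),l[2:]@Y,np.std((a[:,:2]-l[2:])@np.array([-l[1],l[0]])), np.median(a[:,2]))
for q in("carrier",):
    m=(d>0)&(C[...,2]>98)&(C[...,2]<110)&(np.hypot(C[...,0]-503,C[...,1]-285)<40); y=C[m][:,:2]@Y; print(np.percentile(y,[0,1,99,100]))
E
```

```text
plate edge 122 -16.796894 370.9314336432767 6.430653326082796 64.244667469728
lip front 127 -16.169704 448.87790551635396 1.6702833585949852 76.48083457394756
[397.15 398.02 440.69 440.79]
```

View pics/w13b.png

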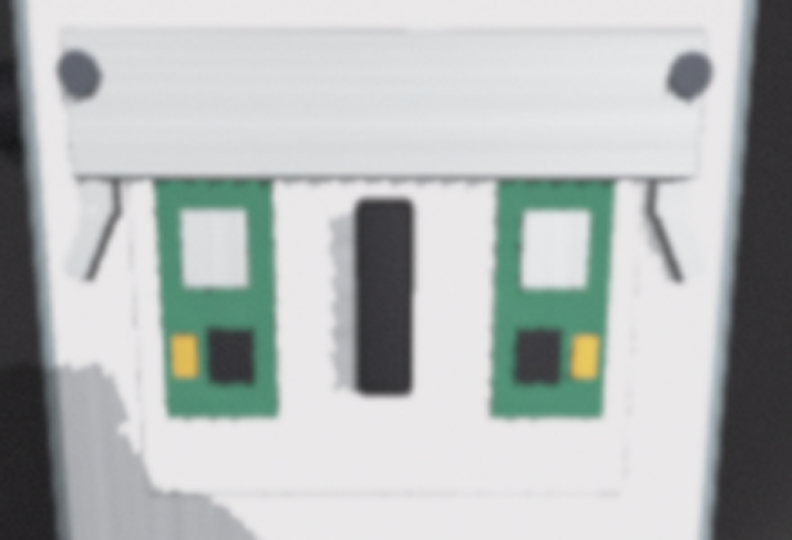

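```bash
python3 - <<'E'
from h import *
plan(548,73.1,200,42.9)
E
```

```text
cur [479.8 210.6 253.2] th -16.96 | tool d mm [ 105.4   53.1 -111.6] n 3 per row m [ 0.03515  0.01769 -0.0372 ]
turn -59.86
q [11. 17. 84.  0. 79. 28.] t 21.45 F [-0.6  0.2 -0.3] grip 0.324
```

Request:
drive_tool --gripper '[0.5,0.5,0.5,0.5,0.5,0.5,0.5,0.5,0.5,0.5,0.5,0.5,0.5,0.5,0.5,0.5]' --pt "0.0211 0 -0.0223" --pt "0.0211 0 -0.0223" --pt "0.0211 0 -0.0223" --pt "0.0211 0 -0.0223" --pt "0.0211 0 -0.0223" --pt "0 0.025 0" --pt "0 0.028 0" --pt "0 0 0" --pt "0 0 0" --pt "0 0 0" --pt "0 0 0" --pt "0 0 0" --pt "0 0 0" --pt "0 0 0" --pt "0 0 0" --pt "0 0 0" --turn '[0,0,0,0,0,0,0,-7,-7,-7,-7,-7,-7,-7,-7,-3.9]'

```text
time_s: 22.78
eef_pos: [548.2, 73.4, 199.8]
ee_rot: [0.658, -0.657, -0.26, 0.262]
force: [0.3, -1.1, -0.8]
grip_width: 0.503
```

Request:
drive_tool --gripper '[0.5,0.5]' --pt "0 0 0" --pt "0 0 0" --turn '[0,0]'

```text
time_s: 22.95
eef_pos: [548.3, 73.2, 200.3]
ee_rot: [0.659, -0.658, -0.258, 0.259]
force: [0.9, 0.2, 0.8]
grip_width: 0.502
```

```bash
python3 - <<'E'
from h import *
im,d=ctrl.capture("wrist"); save("w14",im)
plan(548,73.1,85,42.9)
E
```

```text
cur [548.3  73.1 200.4] th 42.8 | tool d mm [-1.000e-01  1.154e+02  1.000e-01] n 4 per row m [-4.000e-05  2.886e-02  2.000e-05]
turn -0.1
q [ -5.  23.  84.   0.  74. -47.] t 23.0 F [ 0.  -0.4 -0. ] grip 0.5
```

View pics/w14.png

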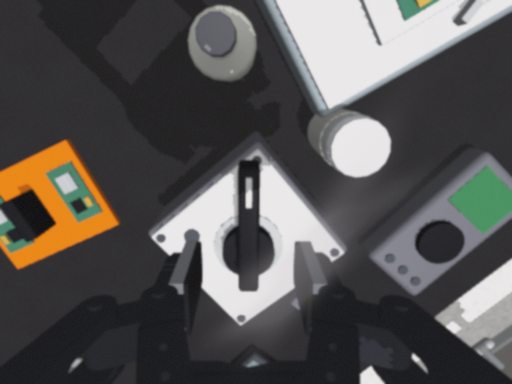

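Lever (column 249, rows 160–290) is centred between the pads (185 and 312), pointing OFF; the can at (360,145) is clear. Descend and grip.

Request:
drive_tool --gripper '[0.5,0.5,0.5,0.5,0.5,0.5,1,1,1,1,1,1]' --pt "0 0.025 0" --pt "0 0.03 0" --pt "0 0.03 0" --pt "0 0.02 0" --pt "0 0.01 0" --pt "0 0 0" --pt "0 0 0" --pt "0 0 0" --pt "0 0 0" --pt "0 0 0" --pt "0 0 0" --pt "0 0 0" --turn '[0,0,0,0,0,0,0,0,0,0,0,0]' --force 60

```text
time_s: 24.0
eef_pos: [549.3, 72.8, 87.8]
ee_rot: [-0.658, 0.659, 0.259, -0.258]
force: [-1.0, 1.1, 6.5]
grip_width: 0.172
```

Request:
drive_tool --gripper '[1,1,1,1,1,1,1,1,1,1,1,1,1,1,1,1,1,1,1,1]' --pt "-0.00395 0 -0.00014" --pt "-0.00395 0 -0.00014" --pt "-0.00395 0 -0.00014" --pt "-0.00395 0 -0.00014" --pt "-0.00395 0 -0.00014" --pt "-0.00395 0 -0.00014" --pt "-0.00395 0 -0.00014" --pt "-0.00395 0 -0.00014" --pt "-0.00395 0 -0.00014" --pt "-0.00395 0 -0.00014" --pt "-0.00395 0 -0.00014" --pt "-0.00395 0 -0.00014" --pt "-0.00395 0 -0.00014" --pt "-0.00395 0 -0.00014" --pt "-0.00395 0 -0.00014" --pt "-0.00395 0 -0.00014" --pt "-0.00395 0 -0.00014" --pt "-0.00395 0 -0.00014" --pt "-0.00395 0 -0.00014" --pt "-0.00395 0 -0.00014" --turn '[-4,-4,-4,-4,-4,-4,-4,-4,-4,-4,-4,-4,-4,-4,-4,-4,-4,-4,-4,-4]'

```text
time_s: 25.67
eef_pos: [540.3, 0.8, 87.7]
ee_rot: [-0.336, 0.337, 0.622, -0.621]
force: [-5.0, 13.2, 9.2]
grip_width: 0.178
```

Request:
drive_tool --gripper '[1,1]' --pt "0 0 0" --pt "0 0 0" --turn '[0,0]'

```text
time_s: 25.83
eef_pos: [540.1, 1.1, 87.7]
ee_rot: [-0.337, 0.338, 0.622, -0.621]
force: [-2.4, 4.9, 8.7]
grip_width: 0.174
```

```bash
python3 - <<'E'
from h import *
im,d=ctrl.capture("wrist"); save("w15",im)
plan(539.3,0.3,85,122.7)
E
```

```text
cur [540.1   1.1  87.7] th 122.92 | tool d mm [-0.2  2.7  1.1] n 1 per row m [-0.00018  0.00271  0.00113]
turn 0.22
q [ -12.   29.   93.    0.   58. -135.] t 25.88 F [-1.5  4.   7.5] grip 0.178
```

View pics/w15.png

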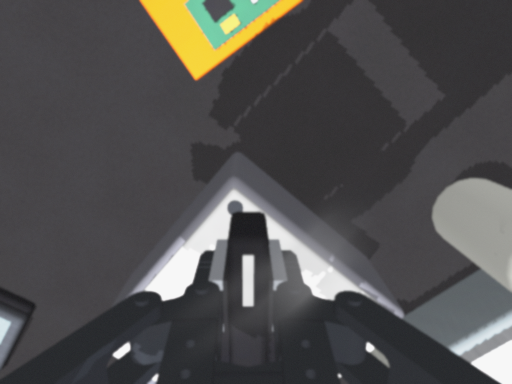

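Request:
drive_tool --gripper '[0.55,0.55,0.55,0.55,0.55,0.55,0.55,0.55,0.55,0.55,0.55,0.55,0.55,0.55,0.55,0.55,0.55]' --pt "0 0 0" --pt "0 0 0" --pt "0 0 0" --pt "0 0 0" --pt "0 -0.02 0" --pt "0 -0.03 0" --pt "0 -0.035 0" --pt "0 -0.035 0" --pt "0 -0.035 0" --pt "0 -0.035 0" --pt "-0.01 0 0.035" --pt "-0.01 0 0.035" --pt "-0.01 0 0.035" --pt "-0.01 0 0.035" --pt "-0.01 0 0.035" --pt "0 0 0" --pt "0 0 0" --turn '[0,0,0,0,0,0,0,0,0,0,0,0,0,0,0,0,0]'

```text
time_s: 27.3
eef_pos: [419.2, -137.5, 276.4]
ee_rot: [-0.339, 0.339, 0.621, -0.621]
force: [-0.3, 0.5, 1.4]
grip_width: 0.449
```

```bash
python3 - <<'E'
from h import *
np.set_printoptions(precision=2,suppress=True)
for n in("top","scene"):
    im,d=ctrl.capture(n); save(n+"_f",im)
    if n=="top":
        C=allcloud("top",d)
        m=(d>0)&(C[...,2]>100)&(C[...,2]<123)&(np.hypot(C[...,0]-560,C[...,1]-15)<70)
        print(m.sum(),cv2.minAreaRect(C[m][:,:2].astype(np.float32)))
        for r in ctrl.pinpoint("top","carrier_mid")[:3]: print(round(r["score"],2),tow("top",r["centre"]))
        save("top_fc",cv2.resize(im[150:280,95:395],None,fx=2.6,fy=2.6,interpolation=cv2.INTER_CUBIC))
plan(0,0,0)
E
```

```text
201 ((560.543212890625, 15.085128784179688), (99.12401580810547, 15.97430419921875), 32.83763885498047)
0.86 [501.66 287.08  82.98]
0.55 [ 420.25 -107.61   21.05]
cur [ 420.3 -135.9  276.2] th 122.97 | tool d mm [342.7 276.2 278.7] n 10 per row m [0.03 0.03 0.03]
q [ -33.    5.   95.    0.   80. -156.] t 27.45 F [1.4 0.2 0. ] grip 0.451
```

View pics/top_fc.png

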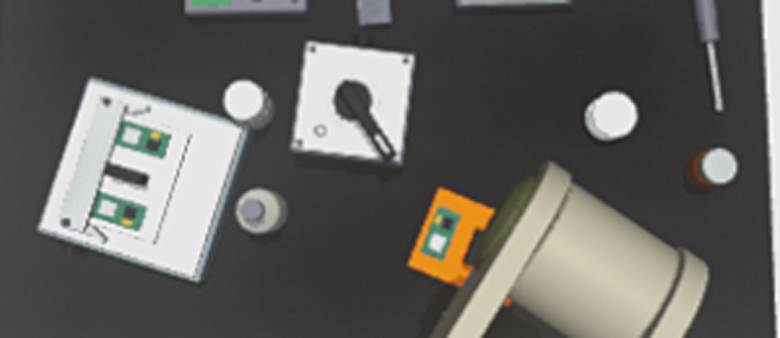

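View pics/scene_f.png

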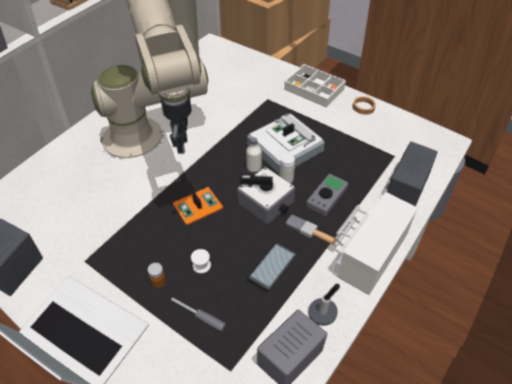

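```bash
python3 -c "
from h import *
print(ctrl.finish_job())"
```

```text
the job is handed in; nothing more can be done
None
```

I turned the isolator OFF, put the white carrier on the heating plate and slid it under the lip to the stop. Then I turned the isolator back ON and handed the job in at about 27.5 s.

What the last checks showed:

- **Lever:** it lies at 32.8° in the top view, against 33.0° at the start, so it is back at ON. After the first turn the wrist camera saw it at OFF, before I picked up the carrier.
- **Carrier home:** when slid in, it stopped moving against about 17 N of push, at TCP (503.0, 284.8). I had measured the seat at about (503.6, 285.0).
- **Carrier gaps:** its rear edge is about 77.5 mm from the lip edge, where 78 is expected. The gap from rib to lip measured about 7 mm, where 6 is expected. I put that 1 mm difference down to camera error.
- **Carrier level:** before I set it down, the depth readings on the white plate were even to within about 1.5 mm. A first plane fit gave 2.3° of tilt, but it had caught the fingers and boards as well, so I discounted it.
- **Bystanders:** the spool, can, bottle, jar, meter, phones, driver, brush and orange look-alike look unmoved in the final pictures. The arm partly hides the orange one in the top view.
- **Forces:** the highest force in the readings between moves was about 21 N at the wrist. I did not record forces during moves.

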